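# Set the eyelet of a basket label in the pantry's hand press

### The arm

A 6-joint arm with a two-finger parallel gripper is mounted at the origin on the work surface. World frame = base frame: x ahead of the robot, y to its left, z up, the work surface at z = 0. Lengths are in m, angles in degrees, forces in N, time in s.
With the tool pointing down it reaches from about 0.4 to 0.825 m from the base axis. Payload 7 kg.
Tool frame: the origin (TCP) lies on the centre line of the jaws, within the pads' length; the fingertips stand 19 mm ahead of it and the grasp point (between the pads) is the TCP; z points along the fingers, y is the line along which they close (so a half turn about z gives the same grasp; the last joint's range is limited). The gripper opens to 88 mm and grips with 3 to 60 N. Pads are 19 mm wide; open, the fingers measure 130 mm over their backs; the gripper's body (78 mm by 193 mm) begins 47 mm behind the grasp point.
Start: joints at [79.761, 20.546, 0.682, 0, -70.136, -16.507], TCP at [0.304, 0.603, 0.246] pointing down, gripper open.
Joint ranges: [-176.03, 176.03], [-82.01, 121.73], [-58.28, 71.71], [-173.87, 95.51], [-174.79, -0.11], [-173.66, 173.66]. Speed limits (degrees/s): [136.94, 136.94, 172.46, 180, 180, 180].

### API

Orientations are given as [roll, pitch, yaw] about the fixed x, y, z axes, in that order (R = Rz(yaw) Ry(pitch) Rx(roll)).
In Python, from plant import ctrl gives the robot as it stands.
- The arm moves only by the tool move_arm, never from a script. Its argument "motion" is a list of rows, each a list of 3 entries, a list of its own where there are three numbers: the shift along the tool's x, y, z in mm, then the turn, a rotation vector about the tool's x, y, z in degrees, then the closure, from 0 (fully open) to 1 (shut). A call has 1 to 10 rows; each row is the pose to reach, as a shift and turn from the pose commanded when the call began, along the tool's axes at that moment; what a row does not reach only later rows make up. A row lasts 1/12 s, in which the tool goes at most 41.7 mm and 7.16 degrees, less where a joint would pass 70% of its speed; a pose out of reach is approached as far as the arm can. A call with a gripper value outside its range is refused whole. The fingers move at their own pace and stop on an object; the grip force is fixed at half the most. Time passes only in rows, so rows that repeat a pose let the fingers close. It gives the time, the measured TCP pose, the force, the opening and the grip force at its end, in the units of the state.
- ctrl.get_obs(): the state, without advancing time (a new reading comes with each control period).
- ctrl.snapshot(name): name is "scene" or "top" or "wrist"; returns a dict with "color" (400x640x3 uint8, blue, green, red), "camera_matrix" (3x3 intrinsics, pixels), "cam_to_world" (4x4, takes a point from camera to world coordinates). Camera axes: x right, y up, looking along -z (the intrinsics and any distortion apply to the point x, -y, -z); pixel columns grow to the right and rows downward; lengths in m; the calibration is good to about 2 mm. A picture is of the moment at which its call begins. There is no depth.
- ctrl.close_job(): hands the job in; it is judged then, once.
The state is a dict: "clock": time; "joint_pos": joint angles; "qvel": joint speeds; "tau": joint torques, N m; "tool_pos": TCP position; "orientation": TCP orientation; "force": force on the tool from outside, world axes, zero at the start; "moment": the same for the moment, N m; "opening": finger opening in m; "gripper_force": force on a finger pad.
Only numpy, scipy, OpenCV 4.12 (cv2) and the standard library are available. Lean on these libraries where they do the work, as an engineer would, in place of code of your own. Each camera call takes 0.05 s, during which the arm holds its last target. There are 200 camera calls.

### The job

Slide the wooden basket label across the press board, keeping it flat on the board, until its brass eyelet sits right under the raised pin of the eyelet press. Then push the black palm knob all the way down, so that the pin goes through the eyelet, and let it spring back up. Leave the label lying flat there under the pin, and leave the other things where they are.

Things in the scene. Friction and masses are not known exactly. Their poses are not given: they have to be found in the camera images.
- press: Fixed hand eyelet press: white board 300 x 460 x 18 mm with a grey C-frame near its +y edge. Origin: centre of the board's underside, on the table. Vertical pin axis at x 0, y +130 mm; column 50 x 34 mm, 150 mm tall, at y +207, so the throat opens to -y. The round head on the pin axis (radius 24 mm) has its underside 104 and its top 154 mm above the board. +y points roughly to the robot's right.
- plunger (a joint): Travel of the press's spring-loaded plunger in m: 0 raised, 0.034 fully down; it needs about 5 N to start and 11 N to hold down, and springs back up when let go.
- knob_top (a point): Centre of the top of the black palm knob (50 mm diameter, on the pin axis); raised it is 207 mm above the board (225 mm above the table). Push straight down on it.
- pin_tip (a point): Lower end of the press's steel pin (7 mm diameter, pointed, the lower 30 mm of a 16 mm shaft); raised it is 30 mm above the board, 20 mm above a label lying there; fully down it is 4 mm below the board's top, in the anvil.
- label: Loose pale wooden basket label lying on the board: 50 mm (x) x 200 mm (y) x 10 mm plate, about 90 g, white paper strip on top, one brass-rimmed hole near its +y end. Origin: centre of the underside, z up. Gripped across its 50 mm width towards the plain end (about y -55 mm), it keeps the gripper clear of the press head.
- label_eye (a point): Centre of the label's eyelet hole (17 mm diameter, right through) at the label's top face: 80 mm towards +y from the label's origin, 20 mm from that end.
- tin: Bystander: small open aluminium tin, 52 mm diameter, 28 mm tall, on the board beside the press; origin at centre of its underside.
- spice: Bystander: small spice jar, 42 mm diameter, 75 mm tall, on the board on the robot's side of the press; origin at centre of its underside.
- blank: Bystander: plain wooden blank without a hole, 70 x 130 x 12 mm, on the table to the right; origin at centre of its underside.
- can: Bystander: food can, 74 mm diameter, 100 mm tall, on the right; origin at centre of its underside.
- can2: Bystander: another food can of the same size, further off on the right.
- mallet: Bystander: hammer lying on the table on the left.
- sauce: Bystander: amber bottle, 60 mm diameter, 190 mm tall, on the left; origin at centre of its underside.
Not all that is in view belongs to the job. Leave any pink or turquoise look-alike of the label alone.

How it is judged (in metres and radians):
On the way, in this order (a step that is already met when the one before it is completed fails the run):
1. the eyelet sits under the raised pin (centre within 7 mm of the pin's axis, plunger up) (horizontal distance between label_eye and pin_tip below 0.007 m and value of joint plunger below 0.006 m), for 0.2 s.
2. the plunger is pushed at least 30 mm down, with the pin through the eyelet (eyelet centre within 7 mm of the pin's axis) (horizontal distance between label_eye and pin_tip below 0.007 m and value of joint plunger above 0.03 m), for 0.1 s.
At the end, for the whole second after the job is handed in: The plunger is back up (within 4 mm), the label lies at rest and flat on the press board (within 0.06 rad and 4 mm of height), its eyelet centre still within 12 mm of the pin's axis (value of joint plunger below 0.004 m and horizontal distance between label_eye and pin_tip below 0.012 m and angle between label's own z axis and vertical below 0.06 rad and z of label in the frame of press between 0.014 and 0.022 m and linear speed of label below 0.02 m/s); the robot touches nothing.
It fails at once if the label is lifted off the board (eyelet or middle more than 20 mm up) or tipped more than 0.35 rad (z of label_eye in the frame of press above 0.048 m or z of label in the frame of press above 0.038 m or angle between label's own z axis and vertical above 0.35 rad).
It fails at once if one of the bystanders is moved more than 40 mm (distance of any of tin, spice, blank, can, can2, mallet, sauce from where it was at the start of the episode above 0.04 m).
It also fails if it takes over 48 s, if anything falls off the work surface, if the arm or the gripper's body presses on something with over 40 N, if the wrist force passes 120 N, or if a joint passes its speed limit or range.

## Working session

There is one attempt and no reset: what is moved stays moved. The work goes in short steps, Python scripts to look and compute and a tool call to move; the robot and the scene stay as the last step left them, time stands still between calls to the robot, and variables do not carry over. Pictures are saved under pics/ and viewed, at most 10 in all, crops included, and the job is handed in when it is done.

Besides the shell and the picture viewer there is one more tool, called after "Request:" as name([rows], argument=value, ...), one row to a line, values as JSON. move_arm: Moves the arm, as the interface text tells. Its arguments: {"type":"object","properties":{"motion":{"type":"array"}},"required":["motion"]}

```bash
ls; mkdir -p pics; cat > h.py <<'E'
import numpy as np, cv2
from plant import ctrl
def snap(n,f=None):
    s=ctrl.snapshot(n)
    if f: cv2.imwrite('pics/'+f,s['color'])
    return s
def ray(s,u,v):
    d=np.linalg.inv(np.array(s['camera_matrix']))@[u,v,1]
    T=np.array(s['cam_to_world']); return T[:3,3],T[:3,:3]@[d[0],-d[1],-d[2]]
def onz(s,u,v,z):
    o,d=ray(s,u,v); return o+d*(z-o[2])/d[2]
def two(a,b):
    (o,d),(p,e)=a,b; d=d/np.linalg.norm(d);e=e/np.linalg.norm(e)
    t=np.linalg.lstsq(np.c_[d,-e],p-o,rcond=None)[0]
    x,y=o+d*t[0],p+e*t[1]; return (x+y)/2,np.linalg.norm(x-y)
def proj(s,P):
    T=np.linalg.inv(np.array(s['cam_to_world'])); c=T[:3,:3]@P+T[:3,3]
    q=np.array(s['camera_matrix'])@[c[0],-c[1],-c[2]]; return q[:2]/q[2]
E
python3 - <<'E'
from h import *
import pickle
d={n:snap(n,n+'0.png') for n in ('scene','top','wrist')}
pickle.dump(d,open('s0.pkl','wb'))
for n in d: print(n,np.round(d[n]['cam_to_world'],3).tolist(),d[n]['camera_matrix'], d[n].keys())
print(ctrl.get_obs())
E
```

```text
pics
scene [[0.748, -0.37, 0.551, 1.117], [0.663, 0.44, -0.605, -0.696], [-0.018, 0.818, 0.575, 0.821], [0.0, 0.0, 0.0, 1.0]] [[392.30055271   0.         322.47107825]
 [  0.         392.30055271 201.58433643]
 [  0.           0.           1.        ]] dict_keys(['color', 'camera_matrix', 'cam_to_world'])
top [[-0.015, 0.988, -0.156, 0.207], [-1.0, -0.014, 0.008, 0.019], [0.005, 0.156, 0.988, 1.729], [0.0, 0.0, 0.0, 1.0]] [[470.55368913   0.         320.54658094]
 [  0.         470.55368913 192.7460627 ]
 [  0.           0.           1.        ]] dict_keys(['color', 'camera_matrix', 'cam_to_world'])
wrist [[-0.45, 0.852, 0.269, 0.377], [-0.893, -0.429, -0.134, 0.565], [0.001, -0.3, 0.954, 0.384], [0.0, 0.0, 0.0, 1.0]] [[345.32581589   0.         315.43907933]
 [  0.         345.32581589 196.4081677 ]
 [  0.           0.           1.        ]] dict_keys(['color', 'camera_matrix', 'cam_to_world'])
{'clock': 0.15, 'joint_pos': array([ 7.97604792e+01,  2.05826319e+01,  6.44969517e-01, -1.49234594e-02,
       -7.01374850e+01, -1.65079943e+01]), 'qvel': array([-1.16347359e-01, -1.60740469e-01,  2.85128430e-01,  1.75966441e-01,
        2.30704823e-02,  6.91613631e-05]), 'tau': array([-9.04661047e-04, -5.83277893e+01,  2.93288469e+01,  7.00108454e+00,
        8.81104526e-03, -1.08226420e-04]), 'tool_pos': array([0.30364026, 0.60244182, 0.24482344]), 'orientation': array([ 1.79923963e+02, -7.90251969e-03, -2.67525896e+01]), 'force': array([ 0.70261346,  0.43611423, -0.2117058 ]), 'moment': array([0.03125547, 0.01575793, 0.01754701]), 'gripper_force': 0.0, 'opening': 0.08749249660298121}
```

View pics/top0.png

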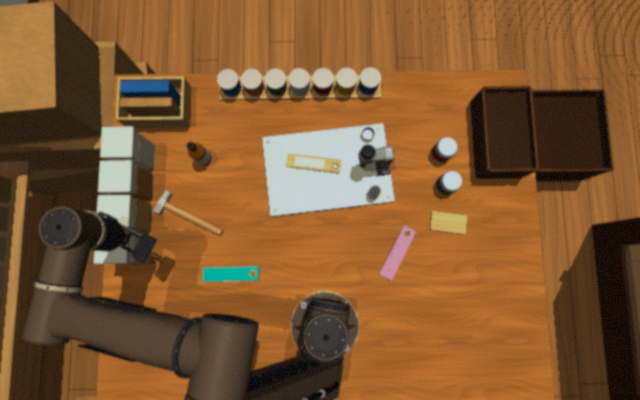

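View pics/scene0.png

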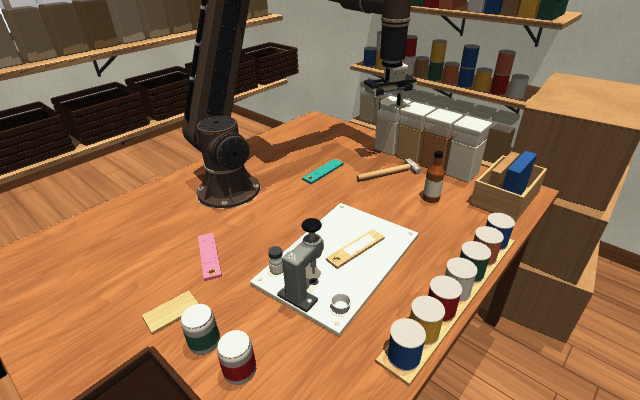

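The label is the pale plate on the board at top (314,163), scene (355,247). What could be mistaken for it: turquoise at top (230,274), pink at (398,252) and the blank without a hole at (449,223). I choose the one on the board, which has a paper strip and a brass eye, and will check it in a close crop.

```bash
python3 - <<'E'
from h import *
import pickle
d=pickle.load(open('s0.pkl','rb'))
t,s=d['top'],d['scene']
a=cv2.resize(t['color'][115:225,255:405],None,fx=4,fy=4,interpolation=cv2.INTER_CUBIC)
b=cv2.resize(s['color'][200:330,245:425],None,fx=4,fy=4,interpolation=cv2.INTER_CUBIC)
cv2.imwrite('pics/ct.png',a)
cv2.imwrite('pics/cs.png',b)
# board white + label masks in the two views
for n,(r0,r1,c0,c1) in (('top',(115,225,255,405)),('scene',(195,335,245,425))):
    im=d[n]['color'][r0:r1,c0:c1]; h=cv2.cvtColor(im,cv2.COLOR_BGR2HSV)
    m=cv2.inRange(h,(0,0,120),(179,50,255)); m=cv2.morphologyEx(m,cv2.MORPH_CLOSE,np.ones((3,3)))
    c=max(cv2.findContours(m,0,2)[0],key=cv2.contourArea); hu=cv2.convexHull(c)
    q=cv2.approxPolyDP(hu,6,True)[:,0]+[c0,r0]
    print(n,'board',q.tolist(),[np.round(onz(d[n],*p,.018),3).tolist() for p in q])
    inside=np.zeros_like(m); cv2.fillPoly(inside,[hu],255); inside=cv2.erode(inside,np.ones((9,9)))
    l=cv2.inRange(h,(12,55,100),(32,255,255))&inside
    l=cv2.morphologyEx(l,cv2.MORPH_CLOSE,np.ones((15,15)))
    c=max(cv2.findContours(l,0,2)[0],key=cv2.contourArea)
    R=cv2.boxPoints(cv2.minAreaRect(c)) if n=='top' else cv2.approxPolyDP(cv2.convexHull(c),3,True)[:,0]
    R=R+[c0,r0]; print(n,'label',R.tolist(),[np.round(onz(d[n],*p,.028),3).tolist() for p in R])
E
```

```text
top board [[382, 124], [392, 149], [392, 201], [270, 214], [263, 137]] [[0.736, -0.23, 0.018], [0.638, -0.264, 0.018], [0.442, -0.256, 0.018], [0.401, 0.192, 0.018], [0.691, 0.218, 0.018]]
top label [[285.7255573272705, 166.28707122802734], [287.33438873291016, 152.88013458251953], [341.041015625, 159.3249282836914], [339.4321823120117, 172.73186492919922]] [[0.576, 0.133, 0.028], [0.627, 0.127, 0.028], [0.599, -0.072, 0.028], [0.549, -0.065, 0.028]]
scene board [[417, 232], [339, 334], [250, 281], [340, 203]] [[0.69, 0.218, 0.018], [0.745, -0.239, 0.018], [0.448, -0.267, 0.018], [0.401, 0.183, 0.018]]
scene label [[384, 237], [337, 268], [326, 262], [328, 256], [373, 229]] [[0.63, 0.119, 0.028], [0.605, -0.079, 0.028], [0.566, -0.081, 0.028], [0.554, -0.058, 0.028], [0.581, 0.129, 0.028]]
```

View pics/ct.png

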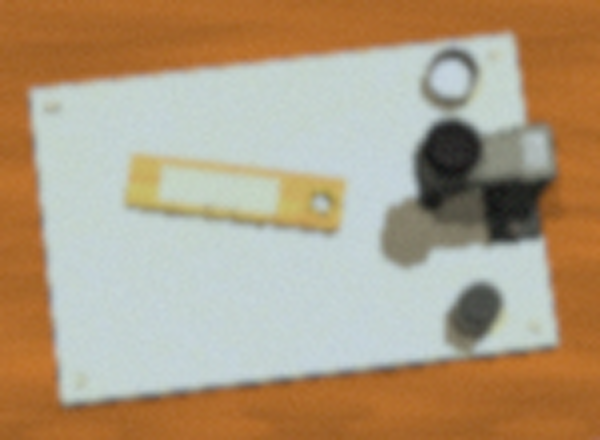

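View pics/cs.png

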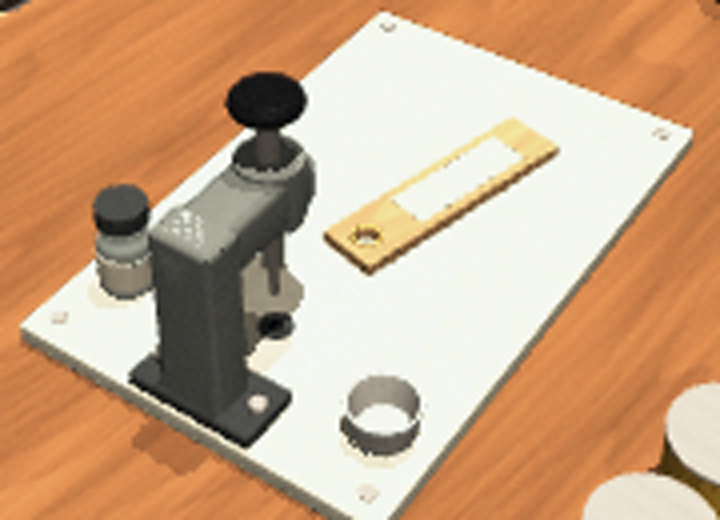

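The crops confirm the choice: a pale plate with a paper strip and a brass eye. Eye is at top (335,166) and scene (337,259), knob at top (368,151.5) and scene (311.5,225), pin tip at scene (314,274). Tin and jar stand either side of the press.

```bash
python3 - <<'E'
from h import *
import pickle
d=pickle.load(open('s0.pkl','rb'))
t,s=d['top'],d['scene']
P=lambda n,u,v:ray(d[n],u,v)
for nm,a,b in (('eye',(335.2,165.7),(336.6,258.9)),('knob',(368,151.5),(311.5,224.8)),
  ('lab far corner',(287.6,153.2),(384.5,237)),('lab near',(286,166.5),(372.8,229.2)),('cornA',(263,137),(417,232)),('cornD',(270,216),(340,203)),('cornC',(394,201.5),(250,282))):
    x,e=two(P('top',*a),P('scene',*b)); print(nm,np.round(x,4),round(e,4))
print('anvil',onz(s,314,281.3,.018),'knob .225',onz(s,311.5,224.5,.222),onz(t,368,151.5,.222),'pin',onz(s,313.8,274.2,.048))
print('eye',onz(s,336.6,258.9,.028),onz(t,335.2,165.7,.028))
E
```

```text
eye [ 0.5773 -0.0491  0.0241] 0.0027
knob [ 0.5818 -0.1512  0.2155] 0.0014
lab far corner [0.6271 0.1263 0.0219] 0.0006
lab near [0.5769 0.1328 0.0227] 0.0019
cornA [0.6905 0.2176 0.0187] 0.0017
cornD [0.394  0.192  0.0104] 0.0008
cornC [ 0.4421 -0.2646  0.0083] 0.0016
anvil [ 0.5835744  -0.15191203  0.018     ] knob .225 [ 0.58710693 -0.15551443  0.222     ] [ 0.57968076 -0.15095429  0.222     ] pin [ 0.5854864  -0.15342679  0.048     ]
eye [ 0.58070824 -0.05115771  0.028     ] [ 0.57552437 -0.04989617  0.028     ]
```

Request:
move_arm([
  [[495,333,0],[0,0,71],0],
  [[495,333,0],[0,0,71],0],
  [[495,333,0],[0,0,71],0],
  [[495,333,0],[0,0,71],0],
  [[495,333,0],[0,0,71],0],
  [[495,333,0],[0,0,71],0],
  [[495,333,0],[0,0,71],0],
  [[495,333,0],[0,0,71],0],
  [[495,333,0],[0,0,71],0],
  [[495,333,0],[0,0,71],0],
])

```text
clock: 0.98
tool_pos: [0.5083, 0.2375, 0.2457]
orientation: [-180.0, 0.0, -98.1]
force: [0.9, 0.3, 0.1]
opening: 0.0878
gripper_force: 0.0
```

Request:
move_arm([
  [[135,-109,70],[0,0,0],0],
  [[135,-109,70],[0,0,0],0],
  [[135,-109,70],[0,0,0],0],
  [[135,-109,70],[0,0,0],0],
  [[135,-109,70],[0,0,0],0],
  [[135,-109,70],[0,0,0],0],
  [[135,-109,70],[0,0,0],0],
])

```text
clock: 1.57
tool_pos: [0.5976, 0.0896, 0.1744]
orientation: [179.9, -0.1, -97.9]
force: [-0.9, -0.1, -0.2]
opening: 0.0874
gripper_force: 0.0
```

```bash
python3 - <<'E'
from h import *
import pickle
w=snap('wrist','w1.png'); pickle.dump(w,open('w1.pkl','wb'))
o=ctrl.get_obs(); print(o['tool_pos'],o['orientation'],np.round(w['cam_to_world'],3).tolist())
E
```

```text
[0.59759279 0.0906042  0.17519838] [ 1.79959294e+02 -2.66839425e-02 -9.78172959e+01] [[-0.991, -0.131, -0.04, 0.587], [0.137, -0.945, -0.297, 0.008], [0.002, -0.3, 0.954, 0.314], [0.0, 0.0, 0.0, 1.0]]
```

View pics/w1.png

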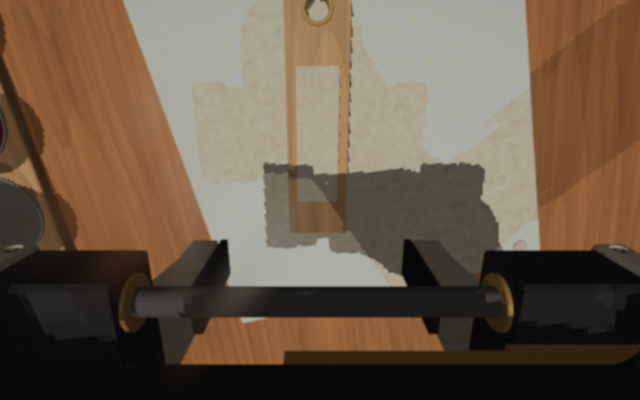

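The label runs up the image. Its eye is at (318,10), its plain end is at row 233 (columns 290–346), and the fingers straddle its line.

```bash
python3 - <<'E'
from h import *
import pickle
w=pickle.load(open('w1.pkl','rb')); d=pickle.load(open('s0.pkl','rb'))
for z in (.022,.028):
    for p in ((318,9.5),(290,233),(346,233),(286.5,20),(350,20)): print(z,p,np.round(onz(w,*p,z),4))
for n,p in (('top',(335.2,165.7)),('scene',(336.6,258.9))):
    print(two(ray(w,318,9.5),ray(d[n],*p)))
E
```

```text
0.022 (318, 9.5) [ 0.5768 -0.0477  0.022 ]
0.022 (290, 233) [0.627  0.1304 0.022 ]
0.022 (346, 233) [0.5762 0.1375 0.022 ]
0.022 (286.5, 20) [ 0.6016 -0.0439  0.022 ]
0.022 (350, 20) [ 0.5536 -0.0373  0.022 ]
0.028 (318, 9.5) [ 0.577  -0.0466  0.028 ]
0.028 (290, 233) [0.6261 0.1279 0.028 ]
0.028 (346, 233) [0.5764 0.1348 0.028 ]
0.028 (286.5, 20) [ 0.6013 -0.0428  0.028 ]
0.028 (350, 20) [ 0.5543 -0.0363  0.028 ]
(array([ 0.57719663, -0.04943652,  0.01773493]), np.float64(0.0020460050444174246))
(array([ 0.57713059, -0.04733406,  0.02313386]), np.float64(0.0006228328035432564))
```

Request:
move_arm([
  [[4,2,35],[0,0,0],0],
  [[4,2,70],[0,0,0],0],
  [[4,2,100],[0,0,0],0],
  [[4,2,120],[0,0,0],0],
  [[4,2,130],[0,0,0],0],
  [[4,2,133],[0,0,0],0],
  [[4,2,133],[0,0,0],0],
  [[4,2,133],[0,0,0],0],
])

```text
clock: 2.28
tool_pos: [0.5961, 0.0882, 0.0441]
orientation: [-179.9, 0.1, -97.7]
force: [0.6, 0.4, 0.3]
opening: 0.0874
gripper_force: 0.0
```

Request:
move_arm([
  [[0,0,0],[0,0,0],0.6],
  [[0,0,0],[0,0,0],0.6],
  [[0,0,0],[0,0,0],0.6],
  [[0,0,0],[0,0,0],0.6],
  [[0,0,0],[0,0,0],0.6],
  [[0,0,0],[0,0,0],0.6],
])

```text
clock: 2.78
tool_pos: [0.5952, 0.0873, 0.0427]
orientation: [-180.0, 0.0, -97.8]
force: [1.2, 0.3, 0.3]
opening: 0.053
gripper_force: 0.0
```

Request:
move_arm([
  [[0,0,2],[0,0,0],0.4],
  [[0,0,2],[0,0,0],0.4],
  [[0,0,2],[0,0,0],0.7],
  [[0,0,2],[0,0,0],0.7],
  [[0,0,2],[0,0,0],0.7],
  [[0,0,2],[0,0,0],0.7],
  [[0,0,2],[0,0,0],0.7],
])

```text
clock: 3.37
tool_pos: [0.595, 0.0873, 0.0405]
orientation: [180.0, -0.0, -97.8]
force: [-0.0, -0.2, -1.9]
opening: 0.0495
gripper_force: 30.0
```

```bash
python3 - <<'E'
from h import *
import pickle
w=snap('wrist','w2.png'); pickle.dump(w,open('w2.pkl','wb'))
o=ctrl.get_obs(); print(o['tool_pos'],o['orientation'],o['opening'],o['gripper_force'],o['force'],np.round(w['cam_to_world'],3).tolist())
E
```

```text
[0.59504166 0.08729636 0.04048115] [ 1.79988750e+02 -5.55117252e-03 -9.77497722e+01] 0.049365247489953 29.996888637542725 [ 0.29930879  0.34083711 -0.11137924] [[-0.991, -0.128, -0.041, 0.584], [0.135, -0.945, -0.298, 0.006], [-0.0, -0.301, 0.954, 0.18], [0.0, 0.0, 0.0, 1.0]]
```

View pics/w2.png

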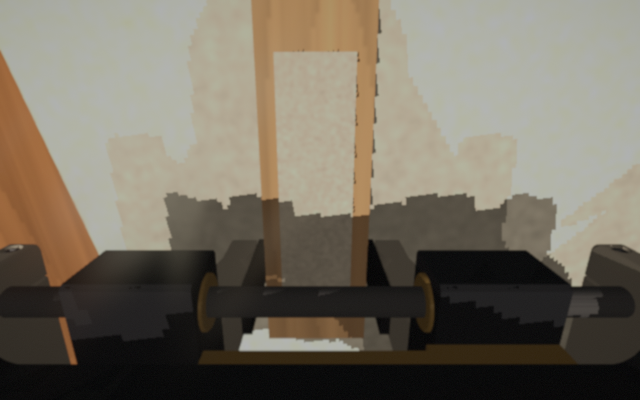

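The label is held across its width (opening 49 mm, grip 30 N). In both views the eye lies about (+4, −102) mm from the pin axis.

Request:
move_arm([
  [[8,-1,0],[0,0,0],0.7],
  [[20,-4,0],[0,0,0],0.7],
  [[33,-6,0],[0,0,0],0.7],
  [[46,-8,0],[0,0,0],0.7],
  [[59,-10,0],[0,0,0],0.7],
  [[72,-13,0],[0,0,0],0.7],
  [[84,-15,0],[0,0,0],0.7],
  [[94,-17,0],[0,0,0],0.7],
  [[98,-18,0],[0,0,0],0.7],
  [[98,-18,0],[0,0,0],0.7],
])

```text
clock: 4.25
tool_pos: [0.5998, -0.0135, 0.0405]
orientation: [180.0, -0.0, -97.8]
force: [0.1, 0.9, -1.2]
opening: 0.0491
gripper_force: 30.0
```

Request:
move_arm([
  [[0,0,0],[0,0,0],0.7],
  [[0,0,0],[0,0,0],0.7],
])

```text
clock: 4.42
tool_pos: [0.5998, -0.0119, 0.0405]
orientation: [180.0, -0.0, -97.7]
force: [-0.2, 0.2, -0.4]
opening: 0.0492
gripper_force: 30.0
```

```bash
python3 - <<'E'
from h import *
import pickle
s=snap('scene'); t=snap('top'); pickle.dump({'scene':s,'top':t},open('s1.pkl','wb'))
a=cv2.resize(s['color'][205:325,255:355],None,fx=5,fy=5,interpolation=cv2.INTER_CUBIC)
cv2.imwrite('pics/c2.png',a)
E
```

```text
(no output)
```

View pics/c2.png

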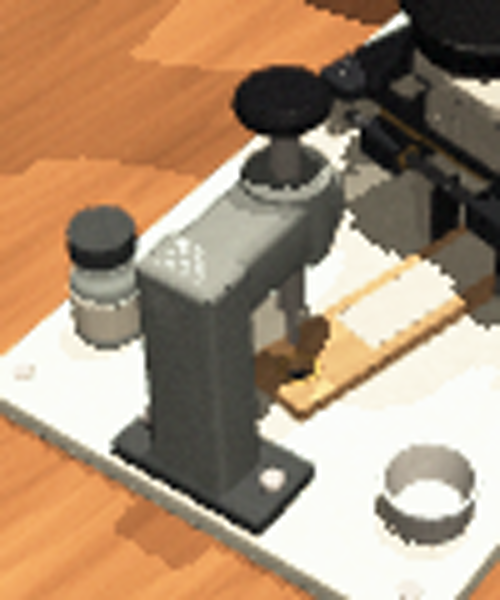

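```bash
python3 - <<'E'
from h import *
import pickle
d0=pickle.load(open('s0.pkl','rb')); d1=pickle.load(open('s1.pkl','rb'))
# dark knob: mask centroid/ellipse, both views (rim widest at ~.215..225)
for n,(u,v),z in (('top',(368,151.5),.225),('scene',(311.5,224.8),.22)):
    im=d0[n]['color']; u0,v0=int(u),int(v); c=im[v0-12:v0+12,u0-16:u0+16]
    g=c.max(2); m=(g<48).astype(np.uint8)
    k,l,st,ce=cv2.connectedComponentsWithStats(m); i=1+np.argmax(st[1:,4]); print(n,st[i].tolist(),ce[i]+[u0-16,v0-12],onz(d0[n],*(ce[i]+[u0-16,v0-12]),z))
tiles=[]
for dd in (d0,d1):
    s=dd['scene']; r=(250,292,296,340)
    a=cv2.resize(s['color'][r[0]:r[1],r[2]:r[3]],None,fx=9,fy=9,interpolation=cv2.INTER_CUBIC)
    for P,col in (((.5845,-.153,.018),(0,0,255)),((.5845,-.153,.028),(0,255,0)),((.5845,-.153,.048),(255,0,0))):
        u,v=proj(s,np.array(P)); p=(int((u-r[2]+.5)*9),int((v-r[0]+.5)*9)); cv2.circle(a,p,3,col,-1); print(P,u,v,p)
    tiles.append(a)
cv2.imwrite('pics/c3.png',np.hstack(tiles))
E
```

```text
top [9, 7, 13, 17, 152] [367.21052632 153.88157895] [ 0.57095546 -0.14777637  0.225     ]
scene [7, 7, 19, 14, 210] [310.98571429 225.21904762] [ 0.58630348 -0.15660743  0.22      ]
(0.5845, -0.153, 0.018) 313.9803696903827 281.68357475135394 (166, 289)
(0.5845, -0.153, 0.028) 313.8677907206217 279.13054224301584 (165, 266)
(0.5845, -0.153, 0.048) 313.6389899047944 273.9418651572206 (163, 219)
(0.5845, -0.153, 0.018) 313.9803696903827 281.68357475135394 (166, 289)
(0.5845, -0.153, 0.028) 313.8677907206217 279.13054224301584 (165, 266)
(0.5845, -0.153, 0.048) 313.6389899047944 273.9418651572206 (163, 219)
```

View pics/c3.png

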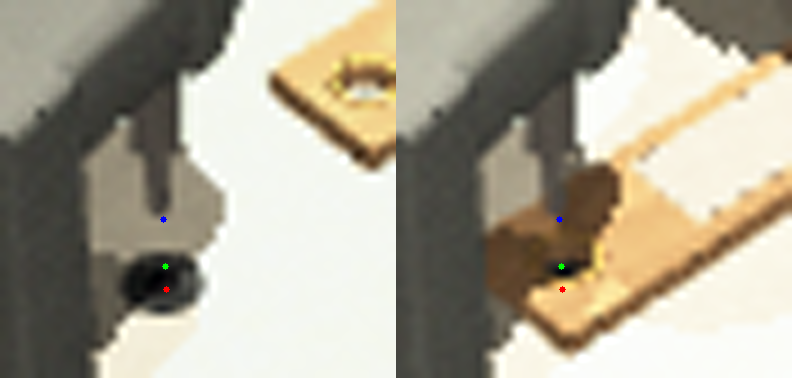

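```bash
python3 - <<'E'
from h import *
import pickle
s=pickle.load(open('s0.pkl','rb'))['scene']
f=lambda x,y,z:onz(s,296+x/9-.5,250+y/9-.5,z)
print('pin by tip',f(160,213,.048),'by anvil',f(163,281,.018))
e0=f(365,82,.028); print('eye0',e0,'moved',e0+[.0048,-.0992,0],'seen',f(568-396,264,.028))
# left label end corner (375,165 bottom-right top-edge ~ (372,150)) check
print(f(274,78,.028),f(372,155,.028), 'now',f(572-396,337,.028))
E
```

```text
pin by tip [ 0.58178219 -0.15149796  0.048     ] by anvil [ 0.58129563 -0.15102226  0.018     ]
eye0 [ 0.57872674 -0.05125534  0.028     ] moved [ 0.58352674 -0.15045534  0.028     ] seen [ 0.58530285 -0.15085465  0.028     ]
[ 0.55509488 -0.06893509  0.028     ] [ 0.60172587 -0.07529359  0.028     ] now [ 0.60621483 -0.17191579  0.028     ]
```

Request:
move_arm([
  [[1,2,0],[0,0,0],0.7],
  [[1,2,0],[0,0,0],0.7],
  [[1,2,0],[0,0,0],0.7],
  [[1,2,0],[0,0,0],0.7],
  [[1,2,0],[0,0,0],0.5],
  [[1,2,0],[0,0,0],0.2],
  [[1,2,0],[0,0,0],0],
  [[1,2,0],[0,0,0],0],
  [[1,2,0],[0,0,0],0],
  [[1,2,0],[0,0,0],0],
])

```text
clock: 5.35
tool_pos: [0.5977, -0.0129, 0.0406]
orientation: [-180.0, 0.0, -97.7]
force: [0.3, -0.3, 0.3]
opening: 0.0776
gripper_force: 0.0
```

Request:
move_arm([
  [[0,0,-10],[0,0,0],0],
  [[0,0,-35],[0,0,0],0],
  [[0,0,-75],[0,0,0],0],
  [[0,0,-115],[0,0,0],0.3],
  [[0,0,-155],[0,0,0],1],
  [[0,0,-195],[0,0,0],1],
  [[0,0,-235],[0,0,0],1],
  [[0,0,-235],[0,0,0],1],
  [[0,0,-235],[0,0,0],1],
])

```text
clock: 6.1
tool_pos: [0.5987, -0.0128, 0.2797]
orientation: [-179.6, 0.1, -97.7]
force: [0.1, 1.0, -0.7]
opening: 0.0532
gripper_force: 0.0
```

```bash
python3 - <<'E'
from h import *
import pickle
s=snap('scene'); r=(250,292,296,340)
a=cv2.resize(s['color'][r[0]:r[1],r[2]:r[3]],None,fx=9,fy=9,interpolation=cv2.INTER_CUBIC)
t=snap('top'); b=cv2.resize(t['color'][130:195,325:391],(396,390),interpolation=cv2.INTER_CUBIC)[:378]
cv2.imwrite('pics/c4.png',np.hstack([a,b]))
o=ctrl.get_obs(); print(o['tool_pos'],o['orientation'],o['opening'],o['force'])
E
```

```text
[ 0.59713849 -0.01292653  0.27576747] [-1.79995909e+02  2.76920949e-02 -9.77539420e+01] 0.04550443365122932 [ 0.44090719 -0.6499268   0.28645673]
```

View pics/c4.png

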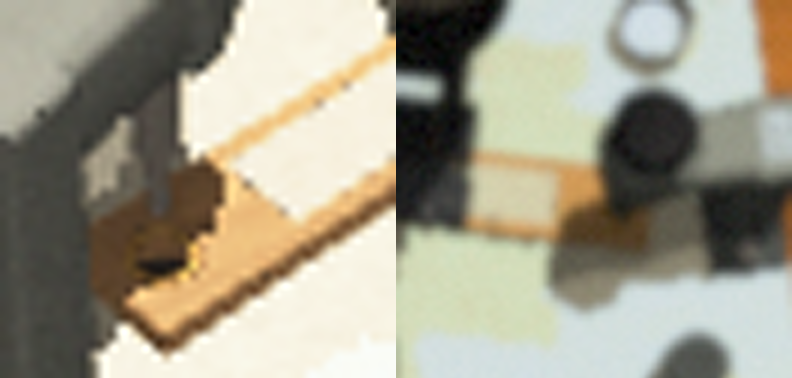

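The eye centre is about (162,263), against the pin axis at (162,259) on the label's plane, so it lines up within about 2 mm. Next I move over the knob with the fingers shut.

Request:
move_arm([
  [[35,-1,0],[0,0,0],1],
  [[70,-2,0],[0,0,0],1],
  [[105,-3,0],[0,0,0],1],
  [[130,-4,0],[0,0,0],1],
  [[138,-4,0],[0,0,0],1],
  [[138,-4,10],[0,0,0],1],
  [[138,-4,20],[0,0,0],1],
  [[138,-4,26],[0,0,0],1],
  [[138,-4,26],[0,0,0],1],
])

```text
clock: 6.95
tool_pos: [0.582, -0.1491, 0.2467]
orientation: [179.8, -0.0, -97.7]
force: [-0.0, 1.0, 0.3]
opening: 0.0004
gripper_force: 0.0
```

Request:
move_arm([
  [[0,0,4],[0,0,0],1],
  [[0,0,8],[0,0,0],1],
  [[0,0,12],[0,0,0],1],
  [[0,0,12],[0,0,0],1],
])

```text
clock: 7.28
tool_pos: [0.5833, -0.1496, 0.2374]
orientation: [-180.0, 0.0, -97.7]
force: [-0.5, 2.9, 3.6]
opening: 0.0007
gripper_force: 2.0
```

Request:
move_arm([
  [[0,0,5],[0,0,0],1],
  [[0,0,10],[0,0,0],1],
  [[0,0,15],[0,0,0],1],
  [[0,0,19],[0,0,0],1],
  [[0,0,22],[0,0,0],1],
  [[0,0,22],[0,0,0],1],
])

```text
clock: 7.78
tool_pos: [0.5836, -0.1498, 0.2163]
orientation: [-179.9, 0.0, -97.7]
force: [-0.7, 3.8, 8.1]
opening: 0.0002
gripper_force: 3.8
```

Request:
move_arm([
  [[0,0,2],[0,0,0],1],
  [[0,0,4],[0,0,0],1],
  [[0,0,4],[0,0,0],1],
])

```text
clock: 8.03
tool_pos: [0.5836, -0.1498, 0.2127]
orientation: [-179.9, 0.0, -97.7]
force: [-0.9, 4.1, 8.1]
opening: 0.0
gripper_force: 4.2
```

Request:
move_arm([
  [[0,0,2],[0,0,0],1],
  [[0,0,4],[0,0,0],1],
  [[0,0,4],[0,0,0],1],
])

```text
clock: 8.28
tool_pos: [0.5837, -0.1499, 0.2099]
orientation: [-179.8, 0.0, -97.7]
force: [-3.7, 4.7, 14.0]
opening: 0.0003
gripper_force: 6.9
```

Request:
move_arm([
  [[0,0,1],[0,0,0],1],
  [[0,0,2],[0,0,0],1],
  [[0,0,2],[0,0,0],1],
  [[0,0,2],[0,0,0],1],
])

```text
clock: 8.62
tool_pos: [0.5837, -0.1498, 0.2097]
orientation: [-179.8, 0.0, -97.7]
force: [-8.9, 8.3, 25.3]
opening: 0.0004
gripper_force: 12.5
```

Fully down: it stops at z 0.2097, where 0.210 was expected. Now I let it spring back and retreat.

Request:
move_arm([
  [[0,0,-5],[0,0,0],1],
  [[0,0,-12],[0,0,0],1],
  [[0,0,-20],[0,0,0],1],
  [[0,0,-30],[0,0,0],1],
  [[0,0,-45],[0,0,0],1],
  [[0,0,-70],[0,0,0],1],
  [[0,0,-100],[0,0,0],1],
  [[-40,0,-100],[0,0,0],1],
  [[-80,0,-100],[0,0,0],1],
  [[-120,0,-100],[0,0,0],1],
])

```text
clock: 9.45
tool_pos: [0.5992, -0.0307, 0.3063]
orientation: [-179.9, 0.0, -97.9]
force: [1.1, 0.4, -0.5]
opening: 0.0001
gripper_force: 0.0
```

Request:
move_arm([
  [[-60,0,0],[0,0,0],1],
  [[-60,0,0],[0,0,0],1],
  [[-60,0,0],[0,0,0],1],
  [[-60,0,0],[0,0,0],1],
  [[-60,0,0],[0,0,0],1],
])

```text
clock: 9.87
tool_pos: [0.6071, 0.0278, 0.3054]
orientation: [180.0, -0.0, -97.7]
force: [0.4, -0.1, 0.2]
opening: 0.0003
gripper_force: 0.0
```

```bash
python3 - <<'E'
from h import *
s=snap('scene'); r=(205,325,255,395)
a=cv2.resize(s['color'][r[0]:r[1],r[2]:r[3]],None,fx=5,fy=5,interpolation=cv2.INTER_CUBIC)
cv2.imwrite('pics/c5.png',a)
o=ctrl.get_obs(); print(o['tool_pos'],o['force'],o['clock'])
E
```

```text
[0.60709975 0.02738367 0.30552758] [ 0.36123153 -0.58389971 -0.26427421] 9.9167
```

View pics/c5.png

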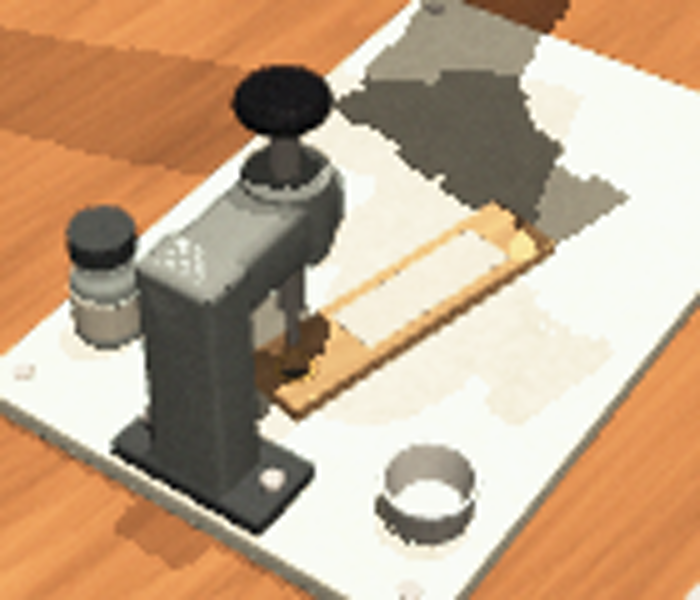

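The knob is back up at (283,100), the label lies flat under the pin with its eye at (295,370), and the tin and jar haven't moved.

```bash
python3 -c "
from plant import ctrl
print(ctrl.close_job())"
```

```text
the job is handed in; nothing more can be done
None
```

I slid the label under the pin, pushed the knob to its stop, let it spring back and handed the job in at about 10 s; the last picture shows the label flat with its eyelet under the pin, though no verdict came back.

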